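# Free the case stuck in the feed chute

### The job

One of the two flow cell cases has stuck part-way under the inturned lips of the sloping feed chute. Nudge it back up the slope until it is clear of the lips, lift it out from above and set it down flat inside the open tray without dropping it. Leave the other case, which lies on the bench, where it is.

Things in the scene. Friction and masses are not known exactly. Their poses are not given: they have to be found in the camera images.
- chute: Bare metal feed chute, fixed, sloping down at 8 degrees along its +x (x about away from the robot). Origin on the bench under its middle; y across, z up. Half above the lips, x = -0.15 to 0 m: no walls, just a flat track 42 mm wide, 4 mm thick, about 50 mm over the bench; a 55 mm case overhangs it both sides and can be gripped there. Dark base plate below: 250 x 90 x 6 mm.
- lip_edge (a point): Point on the chute floor, mid-width, where the lips begin: 45 mm above the chute's origin; floor 1.4 mm lower per 10 mm of +x. From here 130 mm down the slope to the open end: a channel 61 mm wide inside, 68 outside, walls 25 mm high, tops turned inward as 3 mm thick lips, 22 mm of height under them, open slot 42 mm wide between them. Axes as the chute's.
- case_jammed: The stuck flow cell case: flat light box 55 x 85 x 18 mm, 45 g, held by friction alone; stays where it is left on the slope. Origin: centre of its underside; x across the width, y along the length, up the slope, z out of its top. Its lower 30 to 42 mm lie under the lips, the rest sticks out up-slope; it cannot be lifted until its lower end is up-slope of lip_edge.
- tray: Open tray of grey plastic, fixed, 170 x 170 mm outside, 25 mm high, walls and floor 4 mm thick. Origin: centre of its underside; z up.
- case_spare: The other flow cell case, same shape and size (55 x 85 x 18 mm), lying flat on the bench. Origin: centre of its underside. To be left alone.

How it is judged:
By the outcome, as a careful person would: the job done as asked, in the order asked, and still so for the second after the job is handed in, with the robot touching nothing.
It also fails if it takes over 43 s, if anything falls off the work surface, if the arm or the gripper's body presses on something with over 40 N, if the wrist force passes 120 N, or if a joint passes its speed limit or range.

### The arm

A 6-joint arm with a two-finger parallel gripper is mounted at the origin on a cart in front of the work surface, level with it; the furniture and walls round the work are solid. World frame = base frame: x ahead of the robot, y to its left, z up, the work surface at z = 0. Lengths are in m, angles in degrees, forces in N, time in s.
With the tool pointing down it reaches from about 0.275 to 0.875 m from the base axis. Payload 12.5 kg.
Tool frame: the origin (TCP) lies midway between the tips of the shut fingers; the grasp point (between the pads) lies 19 mm behind it; z points along the fingers, y is the direction in which the jaws open and shut (so a half turn about z gives the same grasp; the last joint's range is limited). The gripper opens to 85 mm and grips with 20 to 120 N. Pads are 22 mm wide; open, the fingers measure 114 mm over their backs; the gripper's body (76 mm by 85 mm) begins 54 mm behind the grasp point. The pads swing forward as they close: fully open they stand 13 mm farther back than shut.
Start: joints at [-74.576, 20.094, 94.641, -0, 65.266, -4.847], TCP at [0.191, -0.516, 0.231] pointing down, gripper open.
Joint ranges: [-157.81, 157.81], [-45, 120.19], [0.68, 151.7], [-89.99, 269.99], [4.06, 180], [-164.3, 164.3]. Speed limits (degrees/s): [127.2, 127.2, 159.86, 180, 180, 180].

### API

Orientations are given as [roll, pitch, yaw] about the fixed x, y, z axes, in that order (R = Rz(yaw) Ry(pitch) Rx(roll)).
In Python, from bench import bot, cams gives the robot as it stands. The module is installed in compiled form; this text tells all that it offers.
- The arm moves only by the shell command python3 -m handwheel 'ROWS' [FORCE]. ROWS is JSON, a list of rows, each a list of 3 entries, a list of its own where there are three numbers: the shift along the tool's x, y, z in mm, then the turn, a rotation vector about the tool's x, y, z in degrees, then the finger opening in mm, from 0 to 85.4. A call has 1 to 5 rows; each row is the pose to reach, as a shift and turn from the pose commanded when the call began, along the tool's axes at that moment; what a row does not reach only later rows make up. A row lasts 1/10 s, in which the tool goes at most 50 mm and 8.59 degrees, less where a joint would pass 70% of its speed; a pose out of reach is approached as far as the arm can. A call with a gripper value outside its range is refused whole. The fingers move at their own pace and stop on an object; FORCE is the grip in N (left out, the last holds). Time passes only in rows, so rows that repeat a pose let the fingers close. It gives the time, the measured TCP pose, the force and the opening at its end, in the units of the state.
- bot.observe(): the state, without advancing time (a new reading comes with each control period).
- cams.read_camera(name): name is "scene" or "top"; returns (picture, depth): 400x640x3 uint8, blue, green, red; 400x640 float32, m along the optical axis (not along the pixel's ray), 0 where there is no reading.
- cams.calibration(name): a dict with "mtx" (3x3 intrinsics, pixels), "view" (4x4, takes a point from world to camera coordinates). Camera axes: x right, y down, z forward; pixel columns grow to the right and rows downward; lengths in m; the calibration is good to about 2 mm. A picture is of the moment at which its call begins. calibration takes no time and is no camera call.
- bot.job_done(): hands the job in, once; it reports no verdict.
The state is a dict: "t": time; "q": joint angles; "qd": joint speeds; "joint_torque": joint torques, N m; "position": TCP position; "orientation": TCP orientation; "wrist_force": force on the tool from outside, world axes, zero at the start; "torque": the same for the moment, N m; "grip_width": opening from 0.0 (shut) to 1.0 (fully open).
Only numpy, scipy, OpenCV 4.12 (cv2) and the standard library are available. Lean on these libraries where they do the work, as an engineer would, in place of code of your own. Each camera call takes 0.05 s, during which the arm holds its last target. There are 200 camera calls.

## Working session

There is one attempt and no reset: what is moved stays moved. The work goes in short steps, Python scripts to look and compute and a shell command to move; the robot and the scene stay as the last step left them, time stands still between calls to the robot, and variables do not carry over. Pictures are saved under pics/ and viewed, about 8 in all and at most 12, crops included, and the job is handed in when it is done.

```bash
mkdir -p pics
cat > h.py <<'E'
import numpy as np, cv2
from bench import bot, cams
def snap(n,f):
    p,d=cams.read_camera(n); cv2.imwrite(f'pics/{f}.png',p); np.save(f'pics/{f}.npy',d); return p,d
def world(n,d,u,v):
    c=cams.calibration(n);K=np.array(c['mtx']);V=np.array(c['view'])
    w=d[int(v)-1:int(v)+2,int(u)-1:int(u)+2];z=np.median(w[w>0])
    P=np.linalg.inv(K)@[u,v,1]*z
    return (np.linalg.inv(V)@np.r_[P,1])[:3]
E
python3 - <<'E'
from h import *
for n in('scene','top'): snap(n,n+'1')
print(bot.observe()); print(cams.calibration('top'))
E
```

```text
{'t': 0.1, 'q': array([-7.45765667e+01,  2.01222899e+01,  9.46711656e+01, -1.21564129e-04,
        6.52659663e+01, -4.84470223e+00]), 'qd': array([ 0.04500239, -0.14025171,  0.00063116, -0.0730988 , -0.12963976,
       -0.03575245]), 'joint_torque': array([ 9.03843647e-04, -5.06831288e+01, -2.91875982e+01, -1.28463130e-04,
        2.61661822e-03, -9.07609177e-06]), 'position': array([ 0.19049846, -0.5156544 ,  0.23081637]), 'orientation': array([-1.79940781e+02, -4.90852138e-03,  2.02681839e+01]), 'wrist_force': array([-0.94392103,  0.21077106, -1.15489531]), 'torque': array([-0.05608877, -0.04432644, -0.00428565]), 'grip_width': 0.9971807806546218}
{'mtx': array([[363.85845029,   0.        , 318.76104769],
       [  0.        , 363.85845029, 194.92409399],
       [  0.        ,   0.        ,   1.        ]]), 'view': array([[ 0.00783067, -0.99966221, -0.02478184,  0.00976313],
       [-0.99558879, -0.00547681, -0.09366411,  0.51919958],
       [ 0.09349675,  0.02540597, -0.99529538,  0.95107289],
       [ 0.        ,  0.        ,  0.        ,  1.        ]])}
```

View pics/top1.png

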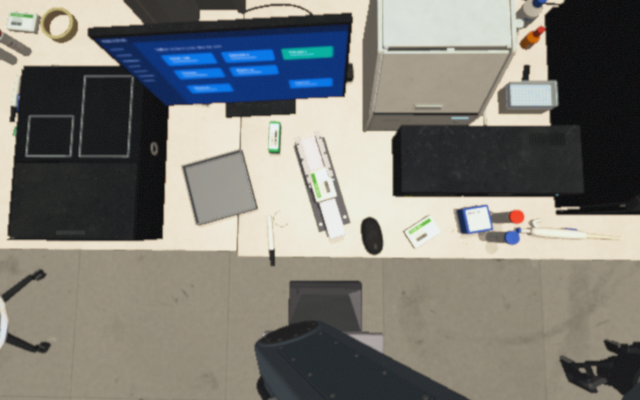

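View pics/scene1.png

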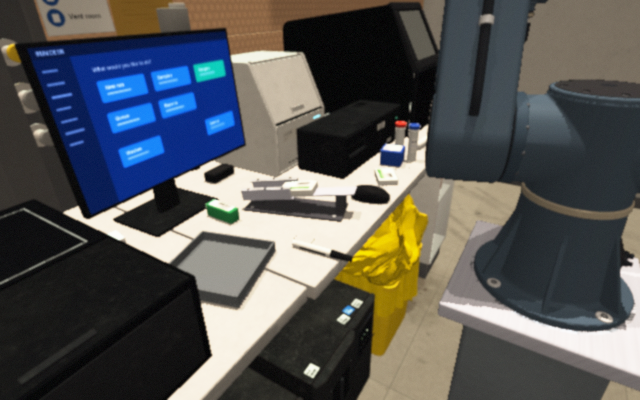

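The top view shows the chute from about (308,137) at its far end to (337,237) at its near end. The case is at about (321,185), the tray at (220,187) and the spare at (421,231). I'll take an enlarged crop and some depth points next.

Run:
```python
from h import *
p=cv2.imread('pics/top1.png');cv2.imwrite('pics/c1.png',cv2.resize(p[130:245,280:360],None,fx=5,fy=5,interpolation=cv2.INTER_CUBIC))
d=np.load('pics/top1.npy')
for u,v in[(183,165),(242,151),(257,209),(196,223),(220,187),(337,232),(333,220),(330,205),(320,185),(318,175),(311,155),(346,225)]:print(u,v,world('top',d,u,v).round(4))
```

```text
183 165 [0.5996 0.3854 0.0217]
242 151 [0.6416 0.2272 0.0091]
257 209 [4.816e-01 1.834e-01 2.000e-04]
196 223 [0.4416 0.3422 0.0246]
220 187 [0.5415 0.2867 0.0044]
337 232 [ 0.4209 -0.0349  0.0651]
333 220 [ 0.4514 -0.0247  0.0602]
330 205 [ 0.4902 -0.0169  0.0548]
320 185 [0.5408 0.0092 0.0665]
318 175 [0.5675 0.0147 0.0616]
311 155 [0.6254 0.0346 0.0357]
346 225 [ 0.4396 -0.0609  0.0006]
```

View pics/c1.png

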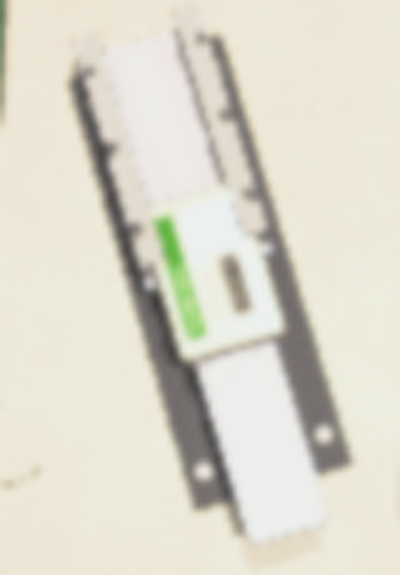

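The crop shows these points, given in crop pixels:
- Case up-slope edge: (183,358) to (282,330).
- Lip starts: (150,285) and (265,245).
- Track end: (245,540) to (325,520).
- Base plate corners: (195,508), (350,462), (72,80) and (218,38).

```bash
cat >> h.py <<'E'
def ray(n,u,v,z):
    c=cams.calibration(n);K=np.array(c['mtx']);V=np.linalg.inv(np.array(c['view']))
    r=V[:3,:3]@np.linalg.inv(K)@[u,v,1];o=V[:3,3];return o+r*(z-o[2])/r[2]
E
python3 - <<'E'
from h import *
f=lambda x,y,z:ray('top',280+x/5,130+y/5,z)
N={'plate':[(195,508,.006),(350,462,.006),(72,80,.006),(218,38,.006)],'caseup':[(183,358,.07),(282,330,.07)],'lip':[(150,285,.07),(265,245,.07)],'track':[(245,540,.066),(325,520,.066)]}
for k,v in N.items():
    P=np.array([f(*q) for q in v]);print(k,P[:,:2].round(4).tolist(),P.mean(0).round(4))
    if k=='plate':
        for a,b in((0,2),(1,3)):e=P[b]-P[a];print(np.degrees(np.arctan2(e[1],e[0])),np.linalg.norm(e))
T=np.array([ray('top',u,v,.025)for u,v in[(183,165),(242,151),(257,209),(196,223)]]);print('tray',T.mean(0),[np.degrees(np.arctan2(*(T[i]-T[j])[[1,0]]))for i,j in((0,1),(3,2),(1,2),(0,3))])
# depth-based: case top surface and track surface points
c=cams.calibration('top');d=np.load('pics/top1.npy');pts=[]
for u in range(300,350):
    for v in range(135,240):
        if d[v,u]>0: pts.append(np.r_[world('top',d,u,v),u,v])
pts=np.array(pts);pl=np.array([.5,0]);
A=pts[(pts[:,2]>.04)&(pts[:,0]<.47)];print('track pts',len(A));
b=np.polyfit(A[:,0],A[:,1],1);print('track line',b,np.degrees(np.arctan(b[0])),A[:,:2].min(0))
for s in np.arange(.41,.66,.01):
    m=pts[(abs(pts[:,0]-s)<.005)&(pts[:,2]>.03)];print(round(s,2),len(m),m[:,1].mean().round(4) if len(m) else'',np.percentile(m[:,2],[20,50,80]).round(4) if len(m) else '')
E
```

```text
plate [[0.4212, 0.0123], [0.4466, -0.0715], [0.6567, 0.0823], [0.6806, 0.0015]] [0.5513 0.0062 0.006 ]
16.56118738733568 0.24572760353161424
17.332734518583464 0.24507037592724185
caseup [[0.4977, 0.0174], [0.5123, -0.033]] [ 0.505  -0.0078  0.07  ]
lip [[0.5351, 0.0347], [0.5561, -0.0241]] [0.5456 0.0053 0.07  ]
track [[0.4056, -0.0147], [0.416, -0.0552]] [ 0.4108 -0.0349  0.066 ]
tray [0.53974655 0.28202503 0.025     ] [np.float64(103.69961100029946), np.float64(103.2991374633294), np.float64(15.849803126245185), np.float64(14.947373593546278)]Traceback (most recent call last):
  File "<stdin>", line 13, in <module>
  File "h.py", line 6, in world
    c=cams.calibration(n);K=np.array(c['mtx']);V=np.array(c['view'])
ValueError: time passes only in moves, steps and waits
```

```bash
cat >> h.py <<'E'
from scipy.spatial.transform import Rotation as R
L=np.array([.550,.006,.0455]); RC=R.from_euler('xyz',[180,8,17],degrees=True)
def slope(s,h): # s along down-slope from lip (mm), h above floor (mm)
    return L+RC.apply([s/1000,0,-h/1000])
def delta(p,r):
    o=bot.observe();q=R.from_euler('xyz',o['orientation'],degrees=True)
    print('shift mm',(q.inv().apply(np.array(p)-o['position'])*1000).round(1),'rot',np.degrees((q.inv()*r).as_rotvec()).round(2),'t',o['t'],'F',o['wrist_force'].round(1),'w',o['grip_width'],'pos',o['position'].round(4),o['orientation'].round(2))
E
python3 -c "
from h import *
delta(slope(-29,120),RC)"
```

```text
shift mm [ 505.9 -365.4   62.9] rot [ 0.17 -8.    3.27] t 0.1 F [-0.9  0.2 -1.2] w 0.9971807806546218 pos [ 0.1905 -0.5157  0.2308] [-179.94   -0.     20.27]
```

```bash
python3 -m handwheel '[[[40,-29,0],[0,0,0],85],[[80,-58,0],[0,0,0],85],[[120,-87,0],[0,0,0],85],[[160,-116,0],[0,0,0],85],[[200,-145,0],[0,0,0],85]]' 40
python3 -m handwheel '[[[40,-29,0],[0,0,0],85],[[80,-58,0],[0,0,0],85],[[120,-87,0],[0,0,0],85],[[160,-116,0],[0,-1,1],85],[[200,-145,0],[0,-2,2],85]]'
python3 -c "
from h import *
delta(slope(-29,120),RC)"
```

```text
t: 0.6
position: [0.3285, -0.3088, 0.2312]
orientation: [-180.0, 0.0, 20.2]
wrist_force: [0.6, -0.8, 0.0]
grip_width: 0.995
t: 1.1
position: [0.466, -0.1034, 0.2313]
orientation: [179.9, 2.0, 18.2]
wrist_force: [0.2, -0.9, -0.3]
grip_width: 0.997
shift mm [104.2 -77.9  59.2] rot [ 0.16 -5.97  1.22] t 1.1 F [ 0.2 -0.9 -0.3] w 0.9972687877221711 pos [ 0.466  -0.1034  0.2313] [179.94   2.03  18.22]
```

```bash
python3 -m handwheel '[[[30,-22,10],[0,-2,0],85],[[60,-45,25],[0,-4,1],85],[[85,-65,45],[0,-6,1.2],85],[[104,-78,59],[0,-6,1.2],85],[[104,-78,59],[0,-6,1.2],85]]'
python3 -c "
from h import *
p,d=snap('top','top2');a=cv2.resize(p[130:250,270:370],None,fx=4,fy=4,interpolation=cv2.INTER_CUBIC)
p,d=snap('scene','s2');b=cv2.resize(p[120:240,200:400],None,fx=4,fy=4,interpolation=cv2.INTER_CUBIC)
cv2.imwrite('pics/c2.png',b)
delta(slope(-29,-3),RC)"
```

```text
t: 1.6
position: [0.5376, 0.0027, 0.1662]
orientation: [180.0, 8.2, 17.2]
wrist_force: [-0.1, 0.6, -0.4]
grip_width: 0.995
shift mm [  1.8  -1.6 122.7] rot [0.14 0.06 0.1 ] t 1.7 F [-0.9 -0.5  0.8] w 0.9971820633682097 pos [0.5373 0.0007 0.1683] [179.88   8.07  17.11]
```

View pics/c2.png

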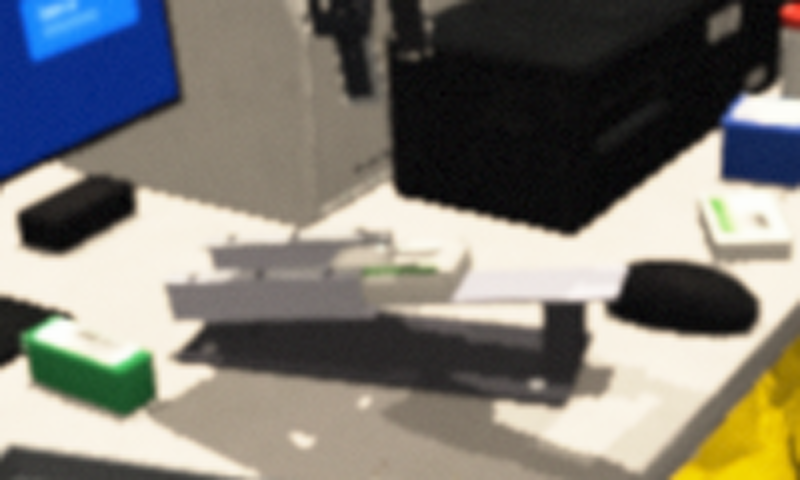

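The scene crop shows the case sticking out up-slope between the wall end at about (375,300) and its own end at about (455,298), with nothing in the way. I'll check my model by projecting it into this view while I descend part of the way.

```bash
python3 -m handwheel '[[[1,-1,20],[0,0,0],85],[[2,-1.5,40],[0,0,0],85],[[2,-1.5,60],[0,0,0],85],[[2,-1.5,75],[0,0,0],85],[[2,-1.5,80],[0,0,0],85]]'
python3 -c "
from h import *
c=cams.calibration('scene')
def pr(s,l,h):
    q=np.array(c['view'])@np.r_[L+RC.apply([s/1000,-l/1000,-h/1000]),1];k=np.array(c['mtx'])@q[:3];k=k[:2]/k[2];return ((k-[200,120])*4).round()
for a in [(0,34,0),(0,34,25),(-48.6,27.5,0),(-48.6,27.5,18),(-48.6,-27.5,18),(130,34,0),(130,34,25),(-150,21,0)]:print(a,pr(*a))
p,d=snap('scene','s3');b=cv2.resize(p[100:220,240:400],None,fx=5,fy=5,interpolation=cv2.INTER_CUBIC);cv2.imwrite('pics/c3.png',b)
delta(slope(-29,-3),RC)"
```

```text
t: 2.2
position: [0.5276, -0.0018, 0.0888]
orientation: [179.9, 8.1, 17.0]
wrist_force: [0.1, 1.4, 0.5]
grip_width: 0.993
(0, 34, 0) [365. 309.]
(0, 34, 25) [357. 271.]
(-48.6, 27.5, 0) [445. 302.]
(-48.6, 27.5, 18) [440. 275.]
(-48.6, -27.5, 18) [464. 237.]
(130, 34, 0) [171. 314.]
(130, 34, 25) [162. 278.]
(-150, 21, 0) [615. 293.]
shift mm [ 0.3 -0.9 42.6] rot [ 0.12  0.05 -0.01] t 2.25 F [-0.2  0.5 -0.6] w 0.997338623616222 pos [ 0.5278 -0.0016  0.0888] [179.88   8.05  16.99]
```

View pics/c3.png

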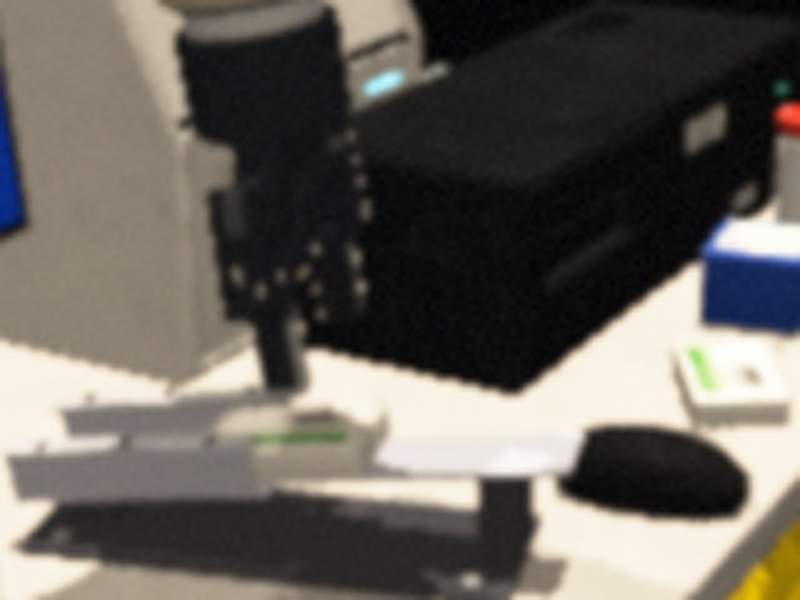

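The view shows the near finger's tip at about (285,390), over the exposed part of the case. The case's near bottom edge runs from (272,495) to (365,470). I'll project the finger the same way to get a relative correction.

```bash
python3 -c "
from h import *
c=cams.calibration('scene')
def pr(s,l,h):
    q=np.array(c['view'])@np.r_[L+RC.apply([s/1000,-l/1000,-h/1000]),1];k=np.array(c['mtx'])@q[:3];k=k[:2]/k[2];return ((k-[240,100])*5).round()
for a in [(-40,50,52.6),(-18,50,52.6),(-40,42,52.6),(-18,42,52.6),(-40,-42,52.6),(-18,-42,52.6),(0,34,0),(0,34,25),(0,-34,25),(-48.6,27.5,0),(-48.6,27.5,18),(130,34,0),(130,34,25)]:print(a,pr(*a))"
```

```text
(-40, 50, 52.6) [306. 396.]
(-18, 50, 52.6) [260. 398.]
(-40, 42, 52.6) [311. 389.]
(-18, 42, 52.6) [266. 391.]
(-40, -42, 52.6) [360. 321.]
(-18, -42, 52.6) [319. 324.]
(0, 34, 0) [256. 486.]
(0, 34, 25) [246. 439.]
(0, -34, 25) [290. 382.]
(-48.6, 27.5, 0) [356. 478.]
(-48.6, 27.5, 18) [350. 444.]
(130, 34, 0) [ 14. 493.]
(130, 34, 25) [  2. 448.]
```

```bash
python3 -m handwheel '[[[-2,-2,15],[0,0,0],85],[[-3,-3,30],[0,0,0],85],[[-3,-3,40],[0,0,0],85],[[-3,-3,43.5],[0,0,0],75],[[-3,-3,43.5],[0,0,0],70]]' 20
python3 -c "
from h import *
p,d=snap('scene','s4');b=cv2.resize(p[140:220,250:350],None,fx=7,fy=7,interpolation=cv2.INTER_CUBIC);cv2.imwrite('pics/c4.png',b)
delta(slope(-29,-3),RC)"
```

```text
t: 2.75
position: [0.5192, -0.0009, 0.0468]
orientation: [179.9, 8.0, 17.0]
wrist_force: [0.4, 0.3, 1.2]
grip_width: 0.82
shift mm [2.1 2.4 0.2] rot [ 0.16 -0.04  0.04] t 2.8 F [ 0.4 -0.4 -1.3] w 0.820076239637262 pos [ 0.5194 -0.0008  0.047 ] [179.84   7.96  17.04]
```

View pics/c4.png

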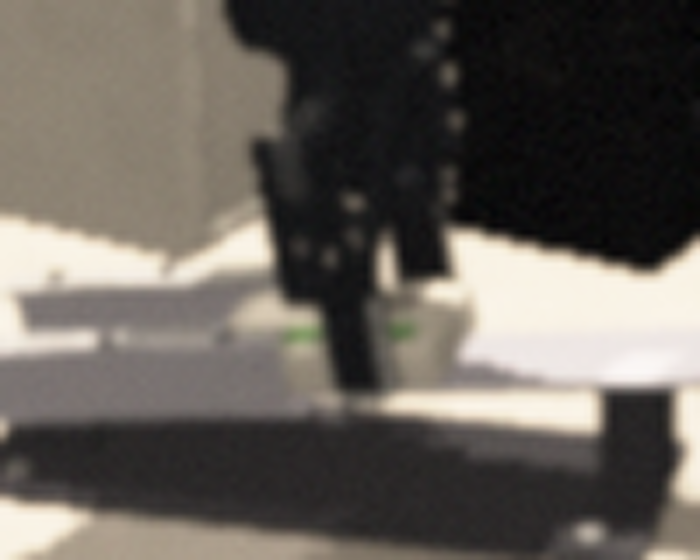

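The near finger stands mid-way along the exposed part, with its tip at about (355,390), level with the case's bottom edge. I'll close gently now.

```bash
python3 -m handwheel '[[[0,0,0],[0,0,0],62],[[0,0,0],[0,0,0],58],[[0,0,0],[0,0,0],54],[[0,0,0],[0,0,0],50],[[0,0,0],[0,0,0],45]]' 25
python3 -m handwheel '[[[0,0,0],[0,0,0],45],[[0,0,0],[0,0,0],45],[[0,0,0],[0,0,0],45]]' 30
python3 -c "
from h import *
delta(slope(-29,-3),RC)"
```

```text
t: 3.3
position: [0.5195, -0.0007, 0.0472]
orientation: [179.8, 7.9, 17.1]
wrist_force: [-0.5, -0.7, 4.9]
grip_width: 0.638
t: 3.6
position: [0.5195, -0.0007, 0.0472]
orientation: [179.8, 7.9, 17.1]
wrist_force: [-0.6, -0.2, 5.7]
grip_width: 0.638
shift mm [2.  2.5 0.4] rot [ 0.18 -0.06  0.05] t 3.6 F [-0.6 -0.2  5.7] w 0.6377860368527519 pos [ 0.5195 -0.0007  0.0472] [179.83   7.94  17.05]
```

The case is gripped at an opening of about 54.5 mm, with no side force. The pads swung forward and press it down slightly, so I'll ease up 1 mm and pull it up-slope.

```bash
python3 -m handwheel '[[[0,0,-0.7],[0,0,0],45],[[-2,0,-1],[0,0,0],45],[[-5,0,-1],[0,0,0],45],[[-8,0,-1],[0,0,0],45],[[-10,0,-1],[0,0,0],45]]' 40
python3 -m handwheel '[[[-3,0,0],[0,0,0],45],[[-6,0,0],[0,0,0],45],[[-9,0,0],[0,0,0],45],[[-12,0,0],[0,0,0],45],[[-15,0,0],[0,0,0],45]]'
```

```text
t: 4.1
position: [0.5093, -0.0036, 0.0489]
orientation: [179.9, 8.0, 17.1]
wrist_force: [-0.1, -0.4, -1.6]
grip_width: 0.633
t: 4.6
position: [0.4952, -0.0079, 0.051]
orientation: [179.9, 8.0, 17.1]
wrist_force: [-0.0, 0.2, -0.5]
grip_width: 0.634
```

```bash
python3 -m handwheel '[[[-4,0,0],[0,0,0],45],[[-8,0,0],[0,0,0],45],[[-12,0,0],[0,0,0],45],[[-16,0,0],[0,0,0],45],[[-20,0,0],[0,0,0],45]]'
python3 -m handwheel '[[[-4,0,0],[0,0,0],45],[[-8,0,0],[0,0,0],45],[[-10,0,0],[0,0,0],45],[[-12,0,0],[0,0,0],45],[[-12,0,0],[0,0,0],45]]'
python3 -c "
from h import *
p,d=snap('scene','s5');b=cv2.resize(p[140:240,240:380],None,fx=5,fy=5,interpolation=cv2.INTER_CUBIC)
p,d=snap('top','t5');a=cv2.resize(p[130:250,280:380],None,fx=4,fy=4,interpolation=cv2.INTER_CUBIC)[:,:400]
o=np.zeros((590,700,3),np.uint8);o=cv2.hconcat([cv2.resize(b,(480,343)),cv2.resize(a,(286,343))]);cv2.imwrite('pics/c5.png',o)
delta(slope(-29,-3),RC)"
```

```text
t: 5.1
position: [0.4762, -0.0138, 0.0538]
orientation: [179.9, 8.0, 17.1]
wrist_force: [0.3, -0.3, -0.3]
grip_width: 0.635
t: 5.6
position: [0.465, -0.0172, 0.0554]
orientation: [179.9, 8.0, 17.1]
wrist_force: [1.3, -0.1, -0.4]
grip_width: 0.636
shift mm [59.3  2.7  0.6] rot [ 0.15 -0.01  0.06] t 5.7 F [ 0.4  0.3 -0.5] w 0.6355460899036287 pos [ 0.4653 -0.0171  0.0554] [179.86   7.99  17.06]
```

View pics/c5.png

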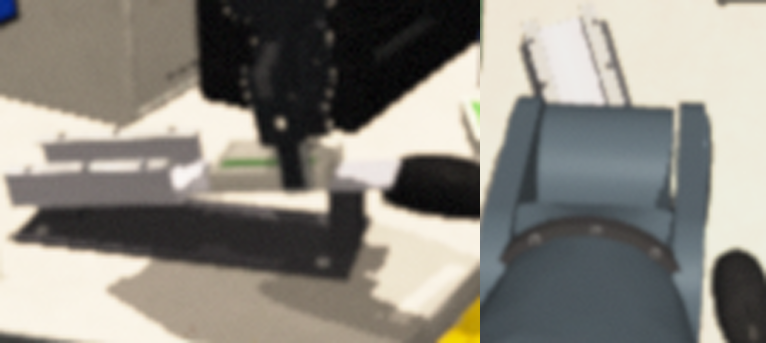

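The case is fully clear: there is a gap of about 20 px between the wall ends at x≈200 and the case, which spans x=210–340. The finger is at about x=290. Now I'll lift vertically.

```bash
python3 -m handwheel '[[[-1,0,-6],[0,0,0],45],[[-3,0,-20],[0,0,0],45],[[-6,0,-45],[0,0,0],45],[[-11,0,-75],[0,0,0],45],[[-15,0,-105],[0,0,0],45]]' 50
python3 -c "
from h import *
T=R.from_euler('xyz',[180,0,15.3],degrees=True)
c=np.array([.540,.282,0])-T.apply([.016,0,0]);c[2]=.15
delta(c,T)"
```

```text
t: 6.2
position: [0.4647, -0.0169, 0.1629]
orientation: [179.9, 8.0, 17.1]
wrist_force: [-0.7, -0.5, 1.2]
grip_width: 0.633
shift mm [ 144.1 -264.1   -7.9] rot [0.26 8.01 1.77] t 6.2 F [-0.7 -0.5  1.2] w 0.63264748719133 pos [ 0.4647 -0.0169  0.1629] [179.87   8.01  17.06]
```

```bash
python3 -m handwheel '[[[10,-18,0],[0,1,0],45],[[25,-46,-1],[0,2,0.3],45],[[40,-74,-2],[0,4,0.6],45],[[56,-102,-3],[0,5,1],45],[[72,-130,-4],[0,6,1.4],45]]'
python3 -c "
from h import *
T=R.from_euler('xyz',[180,0,15.3],degrees=True)
c=np.array([.540,.282,0])-T.apply([.016,0,0]);c[2]=.12
delta(c,T)"
```

```text
t: 6.7
position: [0.4955, 0.1297, 0.1556]
orientation: [179.7, 1.9, 15.7]
wrist_force: [-0.0, 0.3, -0.0]
grip_width: 0.631
shift mm [  69.1 -134.9   32.7] rot [0.26 1.92 0.36] t 6.7 F [-0.   0.3 -0. ] w 0.6308703446766174 pos [0.4955 0.1297 0.1556] [179.74   1.92  15.65]
```

```bash
python3 -m handwheel '[[[15,-30,6],[0,1,0],45],[[33,-65,15],[0.1,1.5,0.2],45],[[50,-98,24],[0.2,1.9,0.3],45],[[63,-124,30],[0.3,1.9,0.4],45],[[69,-135,33],[0.3,1.9,0.4],45]]'
python3 -m handwheel '[[[0,0,0],[0,0,0],45]]'
python3 -c "
from h import *
p,d=snap('scene','s6');b=cv2.resize(p[160:320,120:320],None,fx=4,fy=4,interpolation=cv2.INTER_CUBIC);b=b[:600];cv2.imwrite('pics/c6.png',b)
T=R.from_euler('xyz',[180,0,15.3],degrees=True)
c=np.array([.540,.282,0])-T.apply([.016,0,0]);c[2]=.02
delta(c,T)"
```

```text
t: 7.2
position: [0.5241, 0.2786, 0.1187]
orientation: [-180.0, 0.1, 15.4]
wrist_force: [-0.6, -0.5, -0.3]
grip_width: 0.635
t: 7.3
position: [0.524, 0.2774, 0.1188]
orientation: [-180.0, 0.1, 15.4]
wrist_force: [-0.5, 0.2, -0.7]
grip_width: 0.628
shift mm [ 1.1 -1.2 99.1] rot [-0.02  0.12  0.03] t 7.35 F [ 0.4 -0.1 -0.1] w 0.6320510694364629 pos [0.524  0.2763 0.1191] [-1.7998e+02  1.2000e-01  1.5330e+01]
```

View pics/c6.png

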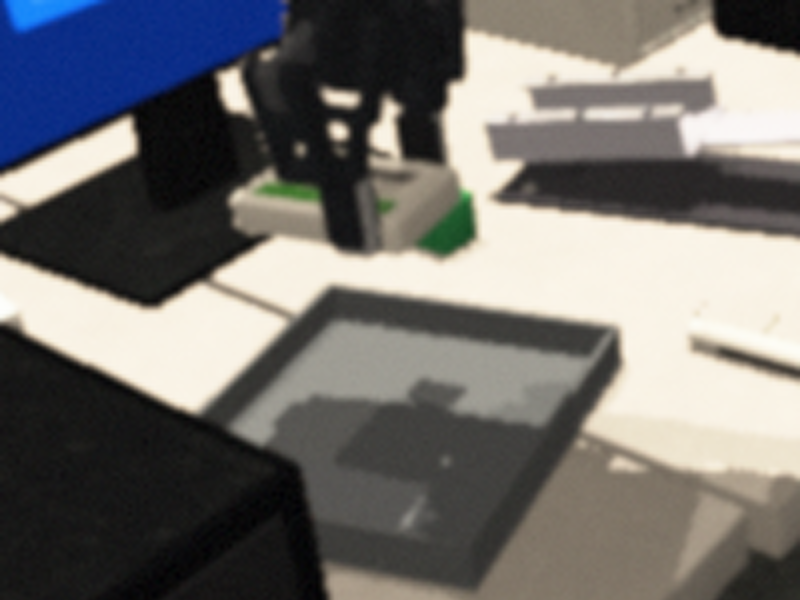

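The case is held level over the tray. I'll go down close to the floor first, then feel for contact in small steps.

```bash
python3 -m handwheel '[[[0,-1,25],[0,0,0],45],[[1,-1,50],[0,0,0],45],[[1,-1,75],[0,0,0],45],[[1,-1,93],[0,0,0],45],[[1,-1,103],[0,0,0],45]]'
python3 -m handwheel '[[[0,0,1],[0,0,0],45],[[0,0,2],[0,0,0],45],[[0,0,3],[0,0,0],45],[[0,0,4],[0,0,0],45],[[0,0,4],[0,0,0],45]]'
```

```text
t: 7.85
position: [0.5244, 0.2761, 0.0153]
orientation: [-180.0, 0.2, 15.2]
wrist_force: [-0.1, -0.3, -0.5]
grip_width: 0.628
t: 8.35
position: [0.5249, 0.2778, 0.0125]
orientation: [-180.0, 0.1, 15.3]
wrist_force: [0.3, 0.0, -0.6]
grip_width: 0.631
```

```bash
python3 -m handwheel '[[[0,0,1],[0,0,0],45],[[0,0,2],[0,0,0],45],[[0,0,3],[0,0,0],45],[[0,0,4],[0,0,0],45],[[0,0,4],[0,0,0],45]]'
python3 -m handwheel '[[[0,0,1],[0,0,0],45],[[0,0,2],[0,0,0],45],[[0,0,2],[0,0,0],45]]'
```

```text
t: 8.85
position: [0.5247, 0.2778, 0.0079]
orientation: [-180.0, 0.1, 15.3]
wrist_force: [-0.0, 0.0, -0.6]
grip_width: 0.629
t: 9.15
position: [0.5247, 0.2777, 0.006]
orientation: [-180.0, 0.1, 15.3]
wrist_force: [-0.9, 0.3, -0.5]
grip_width: 0.632
```

```bash
python3 -c "
from h import *
p,d=snap('scene','s7');b=cv2.resize(p[190:310,150:290],None,fx=5,fy=5,interpolation=cv2.INTER_CUBIC);cv2.imwrite('pics/c7.png',b)"
```

```text
(no output)
```

View pics/c7.png

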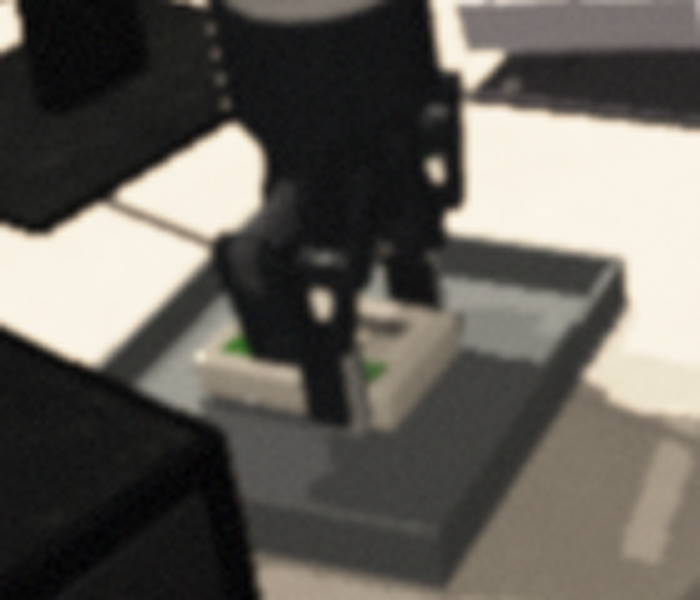

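The case is well inside the tray walls and just above the floor. I'll keep lowering in 0.5 mm steps until I feel contact.

```bash
python3 -m handwheel '[[[0,0,0.5],[0,0,0],45],[[0,0,1],[0,0,0],45],[[0,0,1.5],[0,0,0],45],[[0,0,1.5],[0,0,0],45]]'
python3 -m handwheel '[[[0,0,0.5],[0,0,0],45],[[0,0,1],[0,0,0],45],[[0,0,1],[0,0,0],45]]'
```

```text
t: 9.6
position: [0.5247, 0.2777, 0.0045]
orientation: [-180.0, 0.1, 15.3]
wrist_force: [0.1, 0.0, -1.4]
grip_width: 0.631
t: 9.9
position: [0.5247, 0.2777, 0.0035]
orientation: [-180.0, 0.1, 15.3]
wrist_force: [-0.3, -0.6, -0.1]
grip_width: 0.629
```

```bash
python3 -m handwheel '[[[0,0,0.5],[0,0,0],45],[[0,0,1],[0,0,0],45],[[0,0,1],[0,0,0],45]]'
```

```text
t: 10.2
position: [0.5247, 0.2777, 0.0025]
orientation: [-180.0, 0.1, 15.3]
wrist_force: [-0.2, 0.2, -0.8]
grip_width: 0.632
```

```bash
python3 -m handwheel '[[[0,0,0.5],[0,0,0],45],[[0,0,0.5],[0,0,0],45]]'
```

```text
t: 10.4
position: [0.5248, 0.2778, 0.0022]
orientation: [-180.0, 0.1, 15.3]
wrist_force: [-0.9, -0.4, 0.8]
grip_width: 0.631
```

```bash
python3 -m handwheel '[[[0,0,0.5],[0,0,0],45],[[0,0,0.5],[0,0,0],45]]'
```

```text
t: 10.6
position: [0.5248, 0.2778, 0.0021]
orientation: [-180.0, 0.1, 15.3]
wrist_force: [-2.1, -1.5, 6.1]
grip_width: 0.628
```

```bash
python3 -m handwheel '[[[0,0,0.5],[0,0,0],45],[[0,0,0.5],[0,0,0],45]]'
```

```text
t: 10.8
position: [0.5248, 0.2778, 0.002]
orientation: [-180.0, 0.1, 15.3]
wrist_force: [-4.6, -2.1, 11.8]
grip_width: 0.634
```

The wrist shows contact at 12 N. I'll ease off 1 mm, open the fingers and retreat straight up.

```bash
python3 -m handwheel '[[[0,0,-0.9],[0,0,0],53],[[0,0,-0.9],[0,0,0],56],[[0,0,-0.9],[0,0,0],60],[[0,0,-0.9],[0,0,0],66],[[0,0,-0.9],[0,0,0],74]]' 20
python3 -m handwheel '[[[0,0,0],[0,0,0],80],[[0,0,0],[0,0,0],80],[[0,0,-3],[0,0,0],80],[[0,0,-10],[0,0,0],80],[[0,0,-22],[0,0,0],80]]'
python3 -m handwheel '[[[0,0,-20],[0,0,0],80],[[0,0,-50],[0,0,0],80],[[0,0,-85],[0,0,0],80],[[0,0,-120],[0,0,0],80],[[0,0,-150],[0,0,0],80]]'
python3 -m handwheel '[[[-20,20,0],[0,0,0],80],[[-50,60,0],[0,0,0],80],[[-80,100,0],[0,0,0],80],[[-110,140,0],[0,0,0],80],[[-140,180,0],[0,0,0],80]]'
python3 -m handwheel '[[[0,0,0],[0,0,0],80],[[0,0,0],[0,0,0],80]]'
python3 -c "
from h import *
p,d=snap('top','t8');q,_=snap('scene','s8')
a=cv2.resize(p[135:255,170:450],None,fx=2.8,fy=2.8,interpolation=cv2.INTER_CUBIC)
b=cv2.resize(q[150:310,120:420],None,fx=1.7,fy=1.7,interpolation=cv2.INTER_CUBIC)
b=cv2.copyMakeBorder(b,0,0,0,a.shape[1]-b.shape[1],0);cv2.imwrite('pics/c8.png',cv2.vconcat([a[:336],b[:260]]))
for u,v in [(215,180),(220,187),(225,192)]: print(ray('top',u,v,.022))"
```

```text
t: 11.3
position: [0.5247, 0.2778, 0.0019]
orientation: [-180.0, 0.1, 15.3]
wrist_force: [0.2, -0.4, 0.4]
grip_width: 0.864
t: 11.8
position: [0.5245, 0.2776, 0.0244]
orientation: [-180.0, 0.1, 15.3]
wrist_force: [0.1, -0.6, -0.2]
grip_width: 0.942
t: 12.3
position: [0.5252, 0.2778, 0.1771]
orientation: [-179.9, -0.0, 15.3]
wrist_force: [0.3, -0.7, 0.0]
grip_width: 0.937
t: 12.8
position: [0.4364, 0.0658, 0.1751]
orientation: [-180.0, 0.0, 15.3]
wrist_force: [1.5, -0.2, 0.6]
grip_width: 0.938
t: 13.0
position: [0.4377, 0.0667, 0.1752]
orientation: [-180.0, -0.0, 15.1]
wrist_force: [0.5, 0.2, 0.2]
grip_width: 0.935
[0.55854472 0.29569807 0.022     ]
[0.53946734 0.28137169 0.022     ]
[0.52591194 0.26728224 0.022     ]
```

View pics/c8.png

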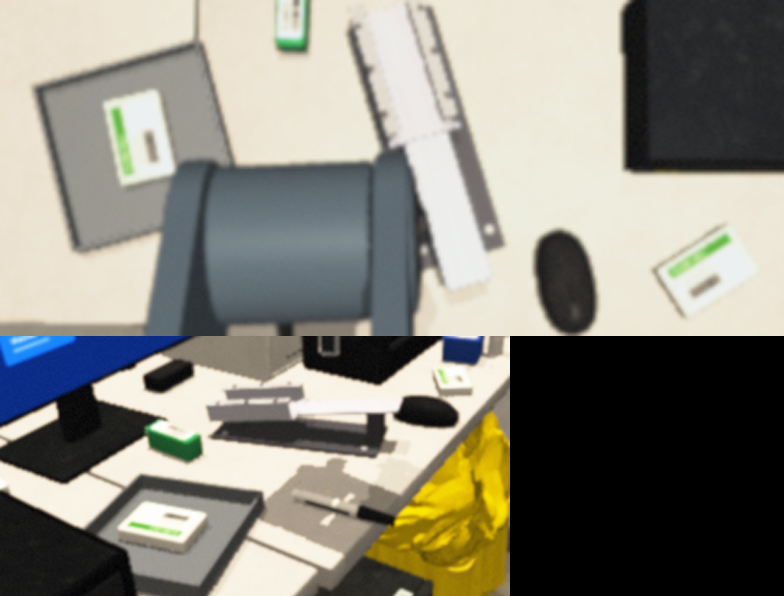

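The case lies flat near the middle of the tray, at about (139,138) in the upper panel. The chute is empty, the spare is still at about (705,270), and the robot is clear of everything, so I'll hand in.

```bash
python3 -c "
from bench import bot
print(bot.job_done())"
```

```text
the job is handed in; nothing more can be done
None
```

The stuck case is now lying flat near the middle of the open tray, and I handed the job in at about t = 13 s of the 43 s allowed.

- **Freeing it:** I gripped the case by its overhanging sides. I then pulled it about 57 mm up the slope until its lower end was clear of the lips, which I checked in a picture.
- **Placing it:** I lifted it straight up, levelled it and lowered it in small steps. Contact showed about 12 N at the wrist; I eased off about 1 mm, opened the fingers and backed straight up.

**Last checks:** the final pictures show the case flat inside the tray walls, the chute empty, and the robot clear of everything with wrist force near zero. The spare case looks unmoved by eye; I didn't measure its position again.

**Disagreement:** the scene camera put the chute about 4–5 mm further up-slope and lower than the top camera did. I used a position in between for the grip, and it took hold at about 54.5 mm with almost no side force.

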